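# Stand the bottle back up and flip the sample case shut

## Robot

A 6-joint arm with a two-finger parallel gripper is mounted at the origin on the work surface. World frame = base frame: x ahead of the robot, y to its left, z up, the work surface at z = 0. Lengths are in mm, angles in rad, forces in N, time in s.
With the tool pointing down it reaches from about 275 to 750 mm from the base axis. Payload 10.2 kg.
Tool frame: the origin (TCP) lies midway between the tips of the shut fingers; the grasp point (between the pads) lies 19 mm behind it (bot.grip_point_offset is the distance from the TCP to the grasp point, in mm); x points along the fingers, y is the direction in which the jaws open and shut, and the axes are right-handed (so a half turn about x gives the same grasp; the last joint's range is limited). The gripper opens to 88 mm and grips with 3 to 60 N. Pads are 18 mm wide; open, the fingers measure 123 mm over their backs; the gripper's body (75 mm by 187 mm) begins 45 mm behind the grasp point.
Start: joints at [-1.448, 0.313, 1.498, -0, 1.331, -0.223], TCP at [177.936, -493.933, 238.72] pointing down, gripper open.
Joint ranges: [-2.94, 2.94], [-0.97, 2.17], [0.19, 2.56], [-1.23, 4.37], [0.02, 3.11], [-2.88, 2.88]. Speed limits (rad/s): [2.39, 2.39, 3.01, 3.14, 3.14, 3.14].

## Interface

Orientations are given as a 3x3 rotation matrix whose columns are the frame's x, y, z axes.
In Python, from rig import bot, viewer gives the robot as it stands. The module is installed in compiled form; this text tells all that it offers.
- The arm moves only by the shell command python3 -m pendant 'ROWS' [FORCE]. ROWS is JSON, a list of rows, each an object with "linear": the shift along the tool's x, y, z in cm, a list of three; "twist": the turn about the tool's x in rad; "grip": the opening, from -1 (shut) to 1 (fully open). A call has exactly 5 rows; each row is the pose to reach, as a shift and turn from the pose commanded when the call began, along the tool's axes at that moment; what a row does not reach only later rows make up. A row lasts 1/8 s, in which the tool goes at most 62.5 mm and 10.7 degrees, less where a joint would pass 70% of its speed; a pose out of reach is approached as far as the arm can. A call with a gripper value outside its range is refused whole. The fingers move at their own pace and stop on an object; FORCE is the grip in N (left out, the last holds). Time passes only in rows, so rows that repeat a pose let the fingers close, or fill a call up. It gives the time, the measured TCP pose, the force and the opening at its end, in the units of the state.
- bot.observe(): the state, without advancing time (a new reading comes with each control period).
- viewer.get_image(name): name is "scene" or "top" or "wrist"; returns a dict with "img" (480x640x3 uint8, red, green, blue), "fov_y" (degrees; the focal length in pixels is half the picture's height over the tangent of half this angle, whatever the lens; pixels are square), "cx", "cy" (the principal point, pixels), "pose" (4x4, takes a point from camera to world coordinates). Camera axes: x right, y down, z forward; pixel columns grow to the right and rows downward; lengths in mm; the calibration is good to about 2 mm. The wrist camera is an equidistant fisheye: a pixel r from the principal point sees the ray r / f radians off the axis. A picture is of the moment at which its call begins. There is no depth.
- bot.close_job(): hands the job in, once; it reports no verdict.
Trained networks look in a picture, given as the dict that the camera call returned (one of the last four; its "shot" number tells which), for a name from the list of things; names that differ only in an ending like _2 or _b are one class to them, and where a whole thing is asked for, a point or a joint stands for the part that bears it (a point fixed in the world has none). Each returns a list of dicts, best first, with "score" (0 to 1); they miss things now and then, are a little off and sometimes report something else, mostly with a low value. They report only what shows in the picture. A call takes as long as a camera call. They do not tell look-alikes from the thing itself.
- viewer.search_frame(picture, query): "xy" ([column, row] in pixels, amid what is visible of it).
The state is a dict: "time_s": time; "joints": joint angles; "qd": joint speeds; "effort": joint torques, N m; "tcp_pos": TCP position; "tool_rot": TCP orientation; "ft_force": force on the tool from outside, world axes, zero at the start; "wrist_torque": the same for the moment, N m; "grip_width": finger opening in mm.
Only numpy, scipy, OpenCV 4.12 (cv2) and the standard library are available. Lean on these libraries where they do the work, as an engineer would, in place of code of your own. Each camera call takes 0.05 s, during which the arm holds its last target.

## Task

A square amber bottle has tipped over against the open blue sample case and leans over its mouth, so the lid cannot shut. First, with the lid still open, push the bottle's top gently back with the fingertips until it stands upright on the bench about where its foot is; then push the lid over so that it falls fully shut. Only push: do not squeeze, lift or carry the bottle, do not pinch or force the lid, never bring the lid down on the leaning bottle, and leave the other three containers where they stand.

Things in the scene. Friction and masses are not known exactly. Their poses are not given: they have to be found in the camera images.
- case: Open blue plastic sample case, fixed: 120 mm along its x, 200 mm along its y, 50 mm high, walls 4 mm, holding ten capped vials (tops 43 mm above the bench). Origin: centre of its underside, on the bench. Its +x side carries the lid's hinge; its -x side (towards the robot, give or take the yaw) is the front, where the bottle leans.
- lid (a joint): Lid angle: 0 = shut, flat on the case; pi/2 = upright; starts open at 1.65 to 1.85, leaning a little away from the front; stop at 1.95. The stiff hinge holds it where it is left near upright; pushed towards the front below about 1.15 rad it falls shut by itself, slowly.
- lid_hinge (a point): Middle of the lid's hinge line, on the case's far top edge: 60 mm along +x of the case from its origin and 50 mm above the bench. The hinge line runs along the case's y. Axes as the case's.
- lid_edge (a point): Middle of the lid's free edge. The lid is a flat blue plate, 120 mm from hinge to free edge, 200 mm wide, 6 mm thick, 150 g; upright, its edge is about 170 mm above the bench.
- bottle: Square amber bottle with paper band and white cap, about 0.3 kg: body 60 x 60 x 100 mm, 130 mm tall with cap. Origin: centre of its underside; z runs up its axis. It starts leaning 38 degrees from vertical towards the case's +x, standing on its lower edge 39 mm before the case, one face resting squarely on the case's front rim. It falls upright by itself once it leans less than about 27 degrees.
- bottle_cap (a point): Centre of the top of the bottle's cap (38 mm across, 25 mm high), 130 mm up its axis from its underside. While the bottle leans, the cap's foremost rim hangs over the case, about 32 mm behind the outside of the front wall and 109 mm above the bench.
- round_bottle: Bystander: round amber bottle, 50 mm across, 120 mm tall, upright and loose beside the case. Origin: centre of its underside.
- can: Bystander: round dark steel can, 60 mm across, 100 mm tall, upright and loose beside the case. Origin: centre of its underside.
- jar: Bystander: round white jar, 60 mm across, 80 mm tall, upright and loose beside the case. Origin: centre of its underside.
Mind the look-alikes: they are no part of the job. Of the things shaped like the case, the blue one is meant.

How it is judged (in metres and radians):
On the way, in this order (a step that is already met when the one before it is completed fails the run):
1. the bottle stands upright on the bench while the lid is still open (angle between bottle's own z axis and vertical below 0.06 rad and height (world z) of bottle below 0.006 m and value of joint lid above 1.2 rad), for 0.2 s.
2. the lid is fully shut (value of joint lid below 0.05 rad), for 0.2 s.
At the end, for the whole second after the job is handed in: The bottle stands on the bench within 0.06 rad of upright, at rest, its underside no more than 80 mm from where it was; the lid is shut to within 0.05 rad; the three bystanders stand within 30 mm of where they were (angle between bottle's own z axis and vertical below 0.06 rad and height (world z) of bottle below 0.006 m and distance of bottle from where it was at the start of the episode below 0.08 m and value of joint lid below 0.05 rad and linear speed of bottle below 0.02 m/s and distance of each of round_bottle, can, jar from where it was at the start of the episode below 0.03 m and angle between each of round_bottle, can, jar's own z axis and vertical below 0.1 rad); the robot touches nothing.
It fails at once if the bottle is lifted off the bench, carried or shoved more than 120 mm away, or knocked flat (height (world z) of bottle above 0.035 m or distance of bottle from where it was at the start of the episode above 0.12 m or angle between bottle's own z axis and vertical above 0.95 rad).
It fails at once if the bottle is squeezed or shoved with more than 18 N (contact force between the fingers and bottle above 18 N).
It fails at once if the lid is pinched or forced with more than 30 N (contact force between the fingers and lid above 30 N).
It fails at once if the lid is brought down while the bottle still leans (value of joint lid below 1 rad and angle between bottle's own z axis and vertical above 0.35 rad).
It fails at once if a bystander is moved more than 30 mm or tipped (distance of any of round_bottle, can, jar from where it was at the start of the episode above 0.03 m or angle between any of round_bottle, can, jar's own z axis and vertical above 0.3 rad).
It also fails if it takes over 51 s, if anything falls off the work surface, if the arm or the gripper's body presses on something with over 40 N, if the wrist force passes 120 N, or if a joint passes its speed limit or range.

## Working session

There is one attempt and no reset: what is moved stays moved. The work goes in short steps, Python scripts to look and compute and a shell command to move; the robot and the scene stay as the last step left them, time stands still between calls to the robot, and variables do not carry over. Pictures are saved under pics/ and viewed, and the job is handed in when it is done.

```bash
mkdir -p pics
cat > h.py <<'E'
from rig import bot, viewer
import numpy as np, cv2
def cap(name,fn):
    p=viewer.get_image(name); cv2.imwrite('pics/'+fn,p['img'][:,:,::-1]); 
    import pickle; pickle.dump({k:p[k] for k in ('img','fov_y','cx','cy','pose')},open('pics/'+fn+'.pkl','wb'))
    return p
def ray(p,uv):
    f=240/np.tan(np.radians(p['fov_y'])/2); P=np.array(p['pose'])
    d=P[:3,:3]@np.array([(uv[0]-p['cx'])/f,(uv[1]-p['cy'])/f,1.]); return P[:3,3],d
def atz(p,uv,z):
    o,d=ray(p,uv); return o+d*(z-o[2])/d[2]
def proj(p,X):
    f=240/np.tan(np.radians(p['fov_y'])/2); P=np.array(p['pose'])
    c=(np.atleast_2d(X)-P[:3,3])@P[:3,:3]; return np.c_[c[:,0]/c[:,2]*f+p['cx'],c[:,1]/c[:,2]*f+p['cy']]
E
python3 - <<'E'
from h import *
for n in('scene','top'):
    p=cap(n,n+'0.png'); print(n,p['fov_y'],p['cx'],p['cy'],np.round(p['pose'],2).tolist())
    for q in('case','bottle','bottle_cap','lid_edge','lid_hinge','round_bottle','can','jar'):
        print(q,[(np.round(r['xy']).tolist(),round(r['score'],2)) for r in viewer.search_frame(p,q)][:3])
s=bot.observe();print(s['time_s'],s['tcp_pos'],np.round(s['tool_rot'],3).tolist())
E
```

```text
scene 44.69632104204321 308.74513113110055 238.39564155836445 [[0.43, 0.74, -0.52, 1328.69], [0.9, -0.35, 0.25, -400.15], [-0.0, -0.58, -0.81, 1443.84], [0.0, 0.0, 0.0, 1.0]]
case [([153.0, 229.0], 0.83), ([263.0, 383.0], 0.71), ([251.0, 293.0], 0.59)]
bottle [([236.0, 258.0], 0.61)]
bottle_cap [([241.0, 262.0], 0.57)]
lid_edge [([253.0, 297.0], 0.7), ([258.0, 381.0], 0.6), ([151.0, 226.0], 0.57)]
lid_hinge [([246.0, 292.0], 0.72), ([261.0, 381.0], 0.72), ([154.0, 231.0], 0.67)]
round_bottle [([300.0, 264.0], 0.72)]
can [([176.0, 281.0], 0.63)]
jar [([282.0, 241.0], 0.83)]
top 50.261309206371216 320.80856943600327 235.36332908389653 [[-0.02, -0.99, 0.11, 346.35], [-1.0, 0.02, -0.02, 12.85], [0.02, -0.11, -0.99, 1401.47], [0.0, 0.0, 0.0, 1.0]]
case [([410.0, 139.0], 0.98), ([467.0, 347.0], 0.9), ([392.0, 221.0], 0.82)]
bottle [([390.0, 267.0], 0.78)]
bottle_cap [([391.0, 263.0], 0.78)]
lid_edge [([415.0, 135.0], 0.85), ([393.0, 200.0], 0.78), ([465.0, 350.0], 0.55)]
lid_hinge [([393.0, 218.0], 0.69), ([410.0, 135.0], 0.67), ([465.0, 347.0], 0.6)]
round_bottle []
can [([454.0, 268.0], 0.63)]
jar [([333.0, 275.0], 0.59)]
0.9 [ 177.94454355 -493.92863642  238.71873004] [[0.0, 0.339, -0.941], [0.0, -0.941, -0.339], [-1.0, -0.0, -0.0]]
```

Run:
```python
import cv2
a=cv2.imread('pics/top0.png');cv2.imwrite('pics/top0c.png',cv2.resize(a[90:390,260:520],None,fx=2,fy=2,interpolation=2)[:600])
a=cv2.imread('pics/scene0.png');cv2.imwrite('pics/scene0c.png',cv2.resize(a[180:430,100:360],None,fx=2.4,fy=2.4,interpolation=2))
```

```text
(no output)
```

View pics/top0.png

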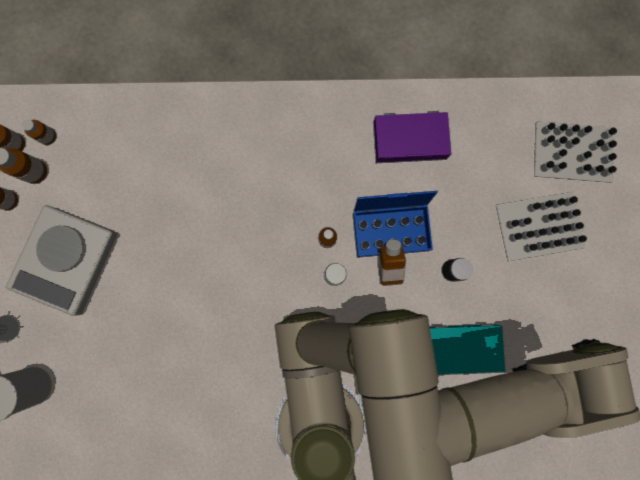

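View pics/top0c.png

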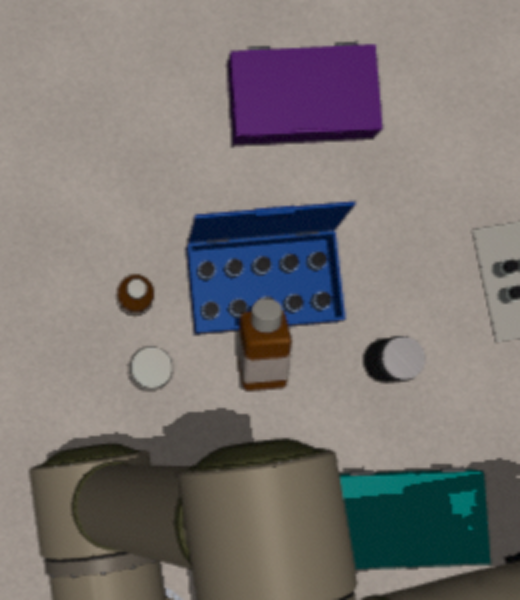

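View pics/scene0c.png

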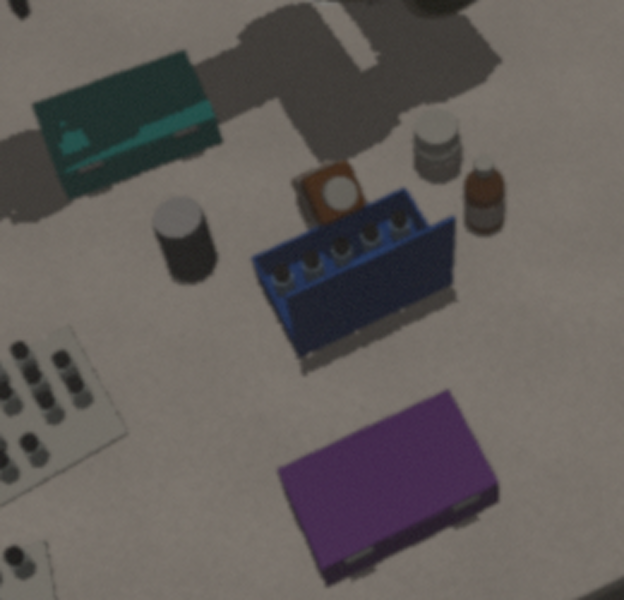

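The blue case sits at top-view (392,230). The look-alikes are purple (412,137) and teal (467,347). Only the blue one is open, with the bottle leaning on it at (391,263), and the crops confirm that. Next I measure the poses.

```bash
cat > m.py <<'E'
from h import *
import pickle
from scipy.optimize import least_squares
T=pickle.load(open('pics/top0.png.pkl','rb'));S=pickle.load(open('pics/scene0.png.pkl','rb'))
t=lambda u,v:(260+u/2,90+v/2); s=lambda u,v:(100+u/2.4,180+v/2.4)
for n,uv in dict(FL=(194,333),FR=(344,320),BL=(188,243),BR=(337,236)).items(): print('top',n,np.round(atz(T,t(*uv),50)))
for n,uv in dict(FL=(405,189),FR=(253,258),BRb=(304,355)).items(): print('scene',n,np.round(atz(S,s(*uv),50 if n!='BRb' else 0)))
print('lid edge top', [np.round(atz(T,t(*u),168)) for u in((196,214),(355,202))],'scene',[np.round(atz(S,s(*u),168)) for u in((455,218),(288,290))])
print('cap top', np.round(atz(T,t(266,312),118)), 'scene',np.round(atz(S,s(342,195),120)))
print('bottle foot top',[np.round(atz(T,t(*u),0)) for u in((243,388),(287,386))])
print('can',atz(T,t(403,358),100).round(),atz(S,s(180,217),100).round(),'jar',atz(T,t(151,368),80).round(),atz(S,s(437,127),80).round(),'round',atz(T,t(136,289),120).round(),atz(S,s(484,165),120).round())
E
python3 m.py
```

```text
top FL [ 441. -106.   50.]
top FR [ 454. -306.   50.]
top BL [ 561. -101.   50.]
top BR [ 567. -302.   50.]
scene FL [ 448. -110.   50.]
scene FR [ 461. -305.   50.]
scene BRb [ 576. -292.    0.]
lid edge top [array([ 578., -102.,  168.]), array([ 590., -298.,  168.])] scene [array([ 580., -101.,  168.]), array([ 586., -294.,  168.])]
cap top [ 461. -192.  118.] scene [ 470. -192.  120.]
bottle foot top [array([ 367., -175.,    0.]), array([ 369., -235.,    0.])]
can [ 400. -367.  100.] [ 406. -366.  100.] jar [394. -46.  80.] [402. -46.  80.] round [493. -28. 120.] [501. -30. 120.]
```

```bash
python3 -m pendant '[{"linear":[0,-2,-5],"twist":0.1,"grip":-1},{"linear":[0,-4.2,-10.5],"twist":0.2,"grip":-1},{"linear":[0,-6.5,-16],"twist":0.286,"grip":-1},{"linear":[0,-8.8,-21.5],"twist":0.286,"grip":-1},{"linear":[0,-11,-27],"twist":0.286,"grip":-1}]' 10
python3 - <<'E'
from h import *
p=cap('top','t1.png')
s=bot.observe();print(s['time_s'],s['tcp_pos'],np.round(s['tool_rot'],3).tolist(),s['grip_width'])
E
```

```text
time_s: 1.52
tcp_pos: [395.9, -297.5, 239.0]
tool_rot: [[0.0, 0.06, -0.998], [-0.0, -0.998, -0.06], [-1.0, 0.0, -0.0]]
ft_force: [0.7, -1.1, 0.9]
grip_width: 40.2
1.575 [ 399.6121534  -293.08510291  238.98765415] [[0.002, 0.064, -0.998], [0.001, -0.998, -0.064], [-1.0, -0.001, -0.002]] 36.18016674883825
```

```bash
python3 -m pendant '[{"linear":[0,-3.5,-4.2],"twist":0,"grip":-1},{"linear":[0,-7,-8.5],"twist":0,"grip":-1},{"linear":[0,-10,-12.6],"twist":0,"grip":-1},{"linear":[0,-10,-12.6],"twist":0,"grip":-1},{"linear":[0,-10,-12.6],"twist":0,"grip":-1}]' 10
python3 - <<'E'
from h import *
p=cap('top','t2.png');p=cap('scene','s2.png');p2=cap('wrist','w2.png')
s=bot.observe();print(s['time_s'],s['tcp_pos'],s['grip_width'],s['ft_force'])
im=lambda n:cv2.imread('pics/'+n)
cv2.imwrite('pics/m2.png',np.hstack([cv2.resize(im('t2.png')[130:330,290:490],(400,400)),cv2.resize(im('s2.png')[150:350,150:350],(400,400))]))
E
```

```text
time_s: 2.2
tcp_pos: [514.1, -191.9, 238.6]
tool_rot: [[-0.0, 0.06, -0.998], [-0.0, -0.998, -0.06], [-1.0, -0.0, 0.0]]
ft_force: [-0.8, -0.6, -0.0]
grip_width: 0.2
2.35 [ 513.854723   -192.46849674  238.86048   ] 0.4540440817837688 [ 0.6368506  -0.04882003  0.77723129]
```

View pics/m2.png

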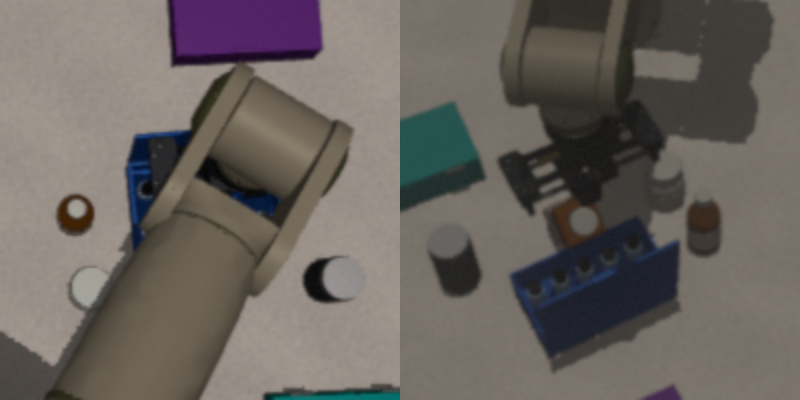

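View pics/w2.png

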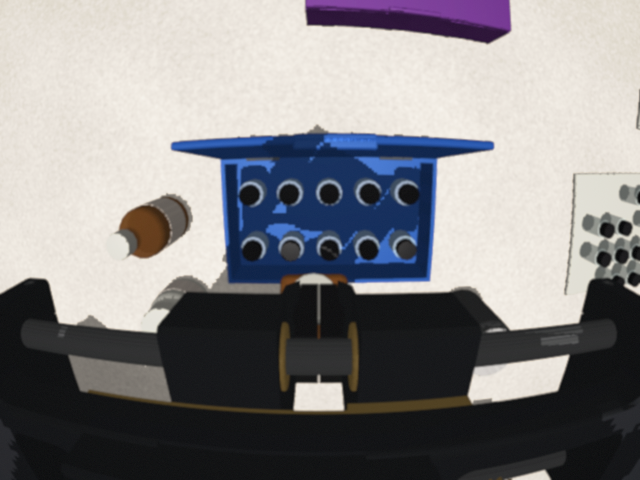

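Run:
```python
from h import *
import pickle
p=pickle.load(open('pics/w2.png.pkl','rb'));print(np.round(p['pose'],2).tolist(),p['fov_y'],p['cx'],p['cy'])
f=240/np.tan(np.radians(p['fov_y'])/2)
P=p['pose']
def wray(uv):
    d=np.array([uv[0]-p['cx'],uv[1]-p['cy']]);r=np.hypot(*d);a=r/f
    return P[:3,3],P[:3,:3]@np.r_[np.sin(a)*d/r,np.cos(a)]
def wz(uv,z):
    o,d=wray(uv);return (o+d*(z-o[2])/d[2]).round(1)
print('lid edge',wz((172,148),168),wz((493,145),168),wz((333,135),168),'rim FL,FR',wz((229,282),50),wz((430,279),50),'BL BR',wz((221,160),50),wz((437,156),50),'cap rim',wz((316,274),109))
```

```text
[[0.06, -0.96, -0.26, 580.43], [-1.0, -0.06, -0.01, -188.51], [-0.0, 0.26, -0.97, 383.42], [0.0, 0.0, 0.0, 1.0]] 65.70646984690485 318.393194991031 242.03447992930842
lid edge [ 576.1 -100.   168. ] [ 590.9 -295.6  168. ] [ 586.4 -196.3  168. ] rim FL,FR [ 445.3 -108.4   50. ] [ 459.7 -305.8   50. ] BL BR [ 563.  -100.3   50. ] [ 579.2 -297.5   50. ] cap rim [ 480.7 -192.2  109. ]
```

```bash
python3 -m pendant '[{"linear":[3,0,0],"twist":0,"grip":-1},{"linear":[6.5,0,0],"twist":0,"grip":-1},{"linear":[10,0,0],"twist":0,"grip":-1},{"linear":[13,0,0],"twist":0,"grip":-1},{"linear":[14.5,0,0],"twist":0,"grip":-1}]' 10
python3 - <<'E'
from h import *
p2=cap('wrist','w3.png');p=cap('scene','s3.png')
s=bot.observe();print(s['time_s'],s['tcp_pos'],s['grip_width'],s['ft_force'])
im=lambda n:cv2.imread('pics/'+n)
cv2.imwrite('pics/m3.png',np.hstack([cv2.resize(im('w3.png')[100:400,160:460],(400,400)),cv2.resize(im('s3.png')[150:350,150:350],(400,400))]))
E
```

```text
time_s: 2.98
tcp_pos: [513.7, -192.0, 92.6]
tool_rot: [[-0.001, 0.059, -0.998], [0.001, -0.998, -0.059], [-1.0, -0.001, 0.001]]
ft_force: [0.7, 0.6, 0.7]
grip_width: 0.1
3.075 [ 513.80722438 -191.80511167   92.89037013] 0.49529861728175306 [-1.07367161 -0.73522568  0.37786944]
```

View pics/m3.png

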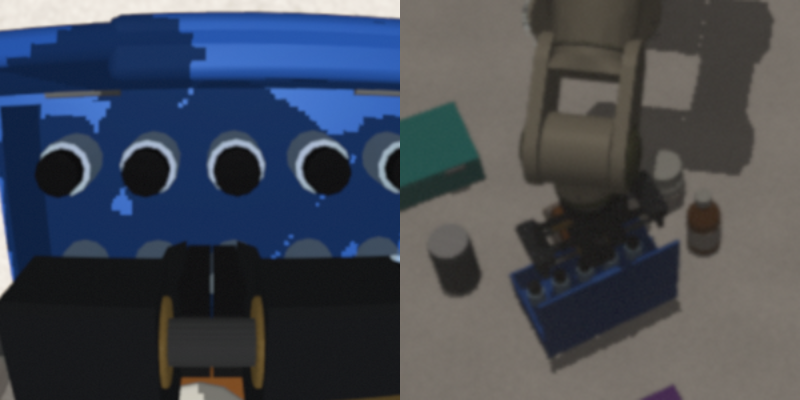

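```bash
python3 -m pendant '[{"linear":[0,0,0.6],"twist":0,"grip":-1},{"linear":[0,0,1.2],"twist":0,"grip":-1},{"linear":[0,0,1.7],"twist":0,"grip":-1},{"linear":[0,0,2.1],"twist":0,"grip":-1},{"linear":[0,0,2.5],"twist":0,"grip":-1}]' 10
```

```text
time_s: 3.7
tcp_pos: [489.4, -193.2, 93.9]
tool_rot: [[0.0, 0.06, -0.998], [-0.0, -0.998, -0.06], [-1.0, 0.0, -0.0]]
ft_force: [0.7, 0.0, 0.7]
grip_width: 0.4
```

```bash
python3 -m pendant '[{"linear":[0,0,0.3],"twist":0,"grip":-1},{"linear":[0,0,0.6],"twist":0,"grip":-1},{"linear":[0,0,0.9],"twist":0,"grip":-1},{"linear":[0,0,1.2],"twist":0,"grip":-1},{"linear":[0,0,1.5],"twist":0,"grip":-1}]' 10;  python3 - <<'E'
from h import *
p2=cap('wrist','w4.png');p=cap('scene','s4.png')
s=bot.observe();print(s['time_s'],s['tcp_pos'],s['grip_width'],s['ft_force'])
im=lambda n:cv2.imread('pics/'+n)
cv2.imwrite('pics/m4.png',np.hstack([cv2.resize(im('w4.png')[100:400,160:460],(400,400)),cv2.resize(im('s4.png')[150:350,150:350],(400,400))]))
E
```

```text
time_s: 4.32
tcp_pos: [474.3, -194.0, 93.7]
tool_rot: [[-0.0, 0.06, -0.998], [0.0, -0.998, -0.06], [-1.0, -0.0, 0.0]]
ft_force: [-0.1, 0.3, -0.3]
grip_width: 0.4
4.425 [ 474.27909254 -193.9949919    93.71594818] 0.7527542052419245 [-0.03112143  0.11024713 -0.29370268]
```

View pics/m4.png

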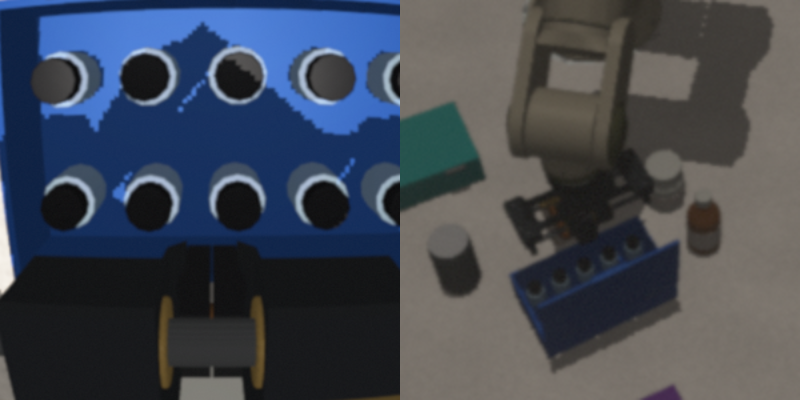

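```bash
python3 -m pendant '[{"linear":[0,0,0.3],"twist":0,"grip":-1},{"linear":[0,0,0.6],"twist":0,"grip":-1},{"linear":[0,0,0.9],"twist":0,"grip":-1},{"linear":[0,0,1.2],"twist":0,"grip":-1},{"linear":[0,0,1.4],"twist":0,"grip":-1}]' 10;  python3 - <<'E'
from h import *
p2=cap('wrist','w5.png');p=cap('scene','s5.png')
s=bot.observe();print(s['time_s'],s['tcp_pos'],s['grip_width'],s['ft_force'])
im=lambda n:cv2.imread('pics/'+n)
cv2.imwrite('pics/m5.png',np.hstack([cv2.resize(im('w5.png')[180:480,160:460],(400,400)),cv2.resize(im('s5.png')[150:350,150:350],(400,400))]))
E
```

```text
time_s: 5.05
tcp_pos: [460.4, -194.8, 93.7]
tool_rot: [[0.0, 0.06, -0.998], [0.0, -0.998, -0.06], [-1.0, -0.0, -0.0]]
ft_force: [-0.1, -0.5, -0.4]
grip_width: 0.5
5.15 [ 460.42572946 -194.83055411   93.76780608] 0.28907338606715105 [0.42530325 0.36043955 0.43572193]
```

View pics/m5.png

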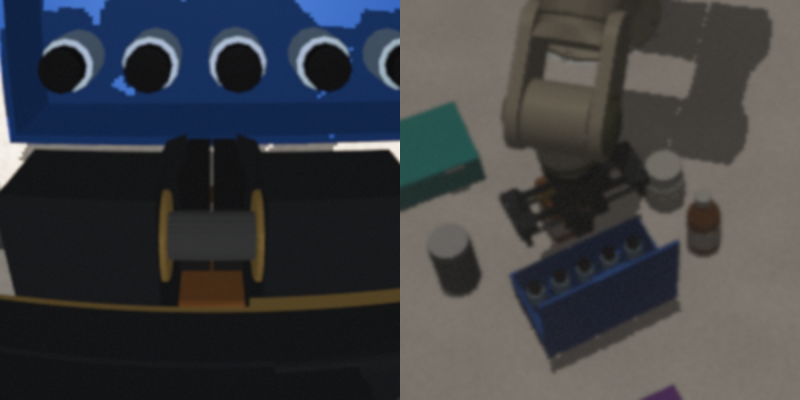

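```bash
python3 -m pendant '[{"linear":[0,0,0.4],"twist":0,"grip":-1},{"linear":[0,0,0.8],"twist":0,"grip":-1},{"linear":[0,0,1.2],"twist":0,"grip":-1},{"linear":[0,0,1.2],"twist":0,"grip":-1},{"linear":[0,0,1.2],"twist":0,"grip":-1}]' 10;python3 -m pendant '[{"linear":[0,0,-2],"twist":0,"grip":-1},{"linear":[0,0,-5],"twist":0,"grip":-1},{"linear":[-3,0,-6],"twist":0,"grip":-1},{"linear":[-9,0,-6],"twist":0,"grip":-1},{"linear":[-15,0,-6],"twist":0,"grip":-1}]' 10;   python3 - <<'E'
from h import *
p2=cap('wrist','w6.png');p=cap('scene','s6.png')
s=bot.observe();print(s['time_s'],s['tcp_pos'],s['grip_width'],s['ft_force'])
im=lambda n:cv2.imread('pics/'+n)
cv2.imwrite('pics/m6.png',np.hstack([cv2.resize(im('w6.png')[180:480,160:460],(400,400)),cv2.resize(im('s6.png')[150:350,150:350],(400,400))]))
E
```

```text
time_s: 5.78
tcp_pos: [448.7, -195.6, 93.8]
tool_rot: [[0.0, 0.06, -0.998], [-0.0, -0.998, -0.06], [-1.0, 0.0, -0.0]]
ft_force: [0.3, 0.1, -0.5]
grip_width: 0.3
time_s: 6.4
tcp_pos: [508.4, -191.7, 245.3]
tool_rot: [[-0.001, 0.06, -0.998], [0.0, -0.998, -0.06], [-1.0, -0.0, 0.001]]
ft_force: [0.5, -0.7, -0.1]
grip_width: 0.2
6.5 [ 510.33954595 -192.86157488  250.02327845] 0.11672247724821044 [ 0.57570224  0.47795711 -1.15298476]
```

View pics/m6.png

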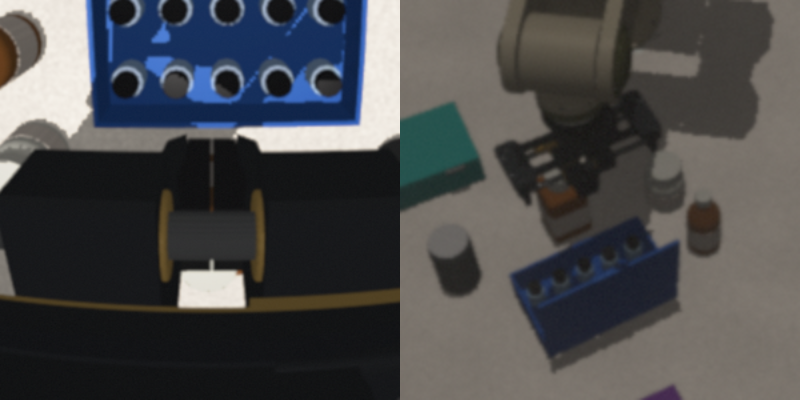

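```bash
python3 -m pendant '[{"linear":[0,0,-4],"twist":0,"grip":-1},{"linear":[0,0,-8],"twist":0,"grip":-1},{"linear":[0,0,-12],"twist":0,"grip":-1},{"linear":[0,0,-13.5],"twist":0,"grip":-1},{"linear":[0,0,-13.5],"twist":0,"grip":-1}]' 10;   python3 - <<'E'
from h import *
p2=cap('wrist','w7.png');p=cap('scene','s7.png');t=cap('top','t7.png')
for q,pp in(('scene',p),('top',t)): print(q,[(np.round(r['xy']).tolist(),round(r['score'],2)) for r in viewer.search_frame(pp,'bottle')][:3],[(np.round(r['xy']).tolist(),round(r['score'],2)) for r in viewer.search_frame(pp,'bottle_cap')][:3])
s=bot.observe();print(s['time_s'],s['tcp_pos'],s['grip_width'],s['ft_force'])
im=lambda n:cv2.imread('pics/'+n)
cv2.imwrite('pics/m7.png',np.hstack([cv2.resize(im('t7.png')[130:330,290:490],(400,400)),cv2.resize(im('s7.png')[180:330,150:300],(400,400))]))
E
```

```text
time_s: 7.12
tcp_pos: [643.6, -183.6, 242.2]
tool_rot: [[-0.002, 0.06, -0.998], [0.001, -0.998, -0.06], [-1.0, -0.001, 0.001]]
ft_force: [0.3, 0.3, -0.7]
grip_width: 0.5
scene [([227.0, 254.0], 0.98)] [([231.0, 254.0], 0.63)]
top [([394.0, 284.0], 0.96)] [([396.0, 279.0], 0.95)]
7.475 [ 642.88165466 -184.04247725  244.07701202] 0.47722666285982335 [-0.08236501 -0.07421184 -0.40280334]
```

View pics/m7.png

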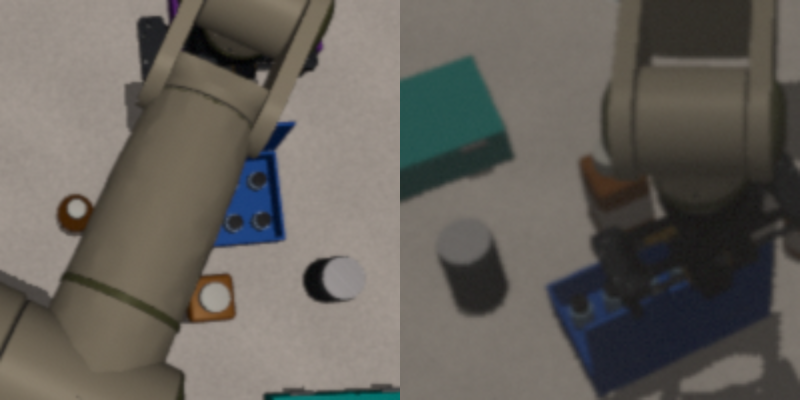

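View pics/w7.png

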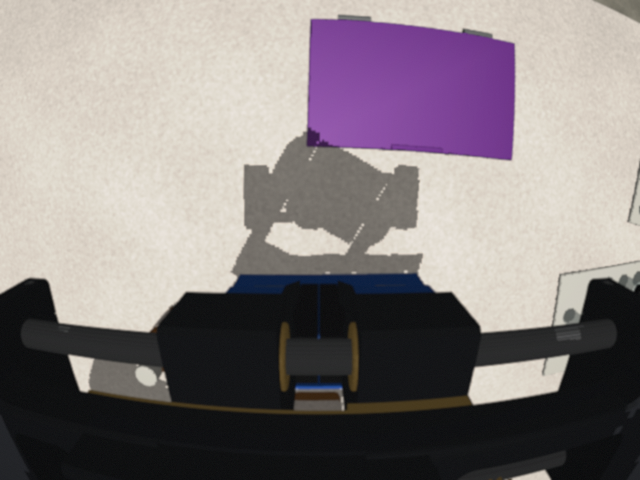

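```bash
python3 -m pendant '[{"linear":[3.5,0,0],"twist":0,"grip":-1},{"linear":[7,0,0],"twist":0,"grip":-1},{"linear":[10,0,0],"twist":0,"grip":-1},{"linear":[10.3,0,0],"twist":0,"grip":-1},{"linear":[10.3,0,0],"twist":0,"grip":-1}]' 10; python3 -m pendant '[{"linear":[0,0,1],"twist":0,"grip":-1},{"linear":[0,0,2],"twist":0,"grip":-1},{"linear":[0,0,3],"twist":0,"grip":-1},{"linear":[0,0,4],"twist":0,"grip":-1},{"linear":[0,0,4.4],"twist":0,"grip":-1}]' 10;python3 -m pendant '[{"linear":[0,0,0.6],"twist":0,"grip":-1},{"linear":[0,0,1.2],"twist":0,"grip":-1},{"linear":[0,0,1.8],"twist":0,"grip":-1},{"linear":[0,0,2.4],"twist":0,"grip":-1},{"linear":[0,0,3],"twist":0,"grip":-1}]' 10;  python3 - <<'E'
from h import *
p2=cap('wrist','w8.png');p=cap('scene','s8.png')
im=lambda n:cv2.imread('pics/'+n)
cv2.imwrite('pics/m8.png',np.hstack([cv2.resize(im('w8.png'),(400,400)),cv2.resize(im('s8.png')[180:330,150:300],(400,400))]))
E
```

```text
time_s: 8.1
tcp_pos: [643.6, -184.1, 142.1]
tool_rot: [[0.002, 0.06, -0.998], [-0.001, -0.998, -0.06], [-1.0, 0.001, -0.002]]
ft_force: [-0.2, -0.0, -0.0]
grip_width: 0.2
time_s: 8.72
tcp_pos: [598.8, -186.6, 141.0]
tool_rot: [[0.0, 0.059, -0.998], [-0.0, -0.998, -0.059], [-1.0, 0.0, -0.0]]
ft_force: [0.5, -1.2, 0.8]
grip_width: 0.7
time_s: 9.35
tcp_pos: [568.9, -188.3, 140.6]
tool_rot: [[-0.0, 0.06, -0.998], [0.0, -0.998, -0.06], [-1.0, -0.0, 0.0]]
ft_force: [1.2, -0.2, -0.6]
grip_width: 0.8
```

View pics/m8.png

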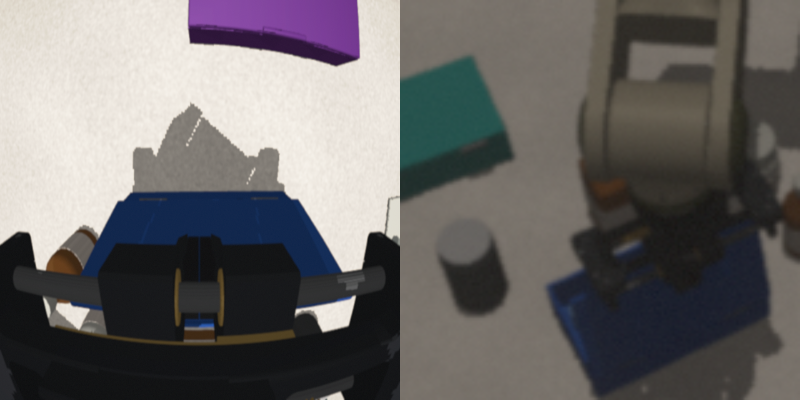

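```bash
python3 -m pendant '[{"linear":[0,0,0.6],"twist":0,"grip":-1},{"linear":[0,0,1.2],"twist":0,"grip":-1},{"linear":[0,0,1.8],"twist":0,"grip":-1},{"linear":[0,0,2.4],"twist":0,"grip":-1},{"linear":[0,0,3],"twist":0,"grip":-1}]' 10;python3 -m pendant '[{"linear":[0,0,0.5],"twist":0,"grip":-1},{"linear":[0,0,1],"twist":0,"grip":-1},{"linear":[0,0,1.5],"twist":0,"grip":-1},{"linear":[0,0,1.8],"twist":0,"grip":-1},{"linear":[0,0,1.8],"twist":0,"grip":-1}]' 10;  python3 - <<'E'
from h import *
p2=cap('wrist','w9.png');p=cap('scene','s9.png')
im=lambda n:cv2.imread('pics/'+n)
cv2.imwrite('pics/m9.png',np.hstack([cv2.resize(im('w9.png'),(400,400)),cv2.resize(im('s9.png')[180:330,150:300],(400,400))]))
E
```

```text
time_s: 10.07
tcp_pos: [539.0, -190.1, 140.7]
tool_rot: [[-0.0, 0.06, -0.998], [0.0, -0.998, -0.06], [-1.0, -0.0, 0.0]]
ft_force: [0.2, -0.5, -0.7]
grip_width: 0.7
time_s: 10.7
tcp_pos: [521.4, -191.2, 140.8]
tool_rot: [[0.0, 0.06, -0.998], [-0.0, -0.998, -0.06], [-1.0, 0.0, -0.0]]
ft_force: [0.3, -0.2, -0.2]
grip_width: 0.7
```

View pics/m9.png

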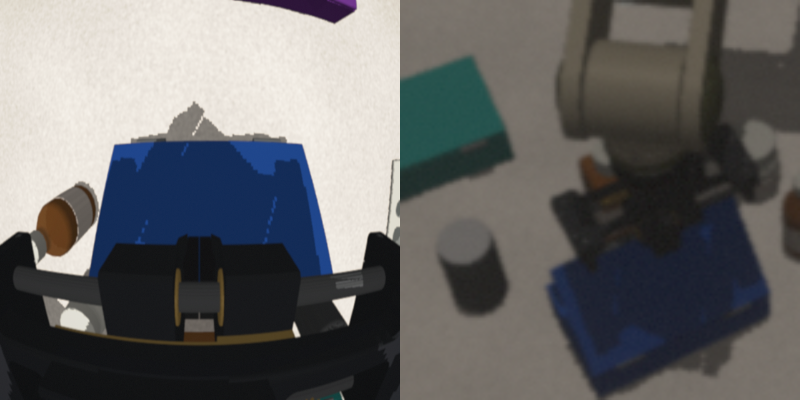

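```bash
python3 -m pendant '[{"linear":[-3,0,-1],"twist":0,"grip":-1},{"linear":[-7,0,-2],"twist":0,"grip":-1},{"linear":[-12,0,-2],"twist":0,"grip":-1},{"linear":[-14,0,-2],"twist":0,"grip":-1},{"linear":[-14,0,-2],"twist":0,"grip":-1}]' 10;python3 -m pendant '[{"linear":[0,5,0],"twist":0,"grip":-1},{"linear":[0,10,0],"twist":0,"grip":-1},{"linear":[0,15,0],"twist":0,"grip":-1},{"linear":[0,20,0],"twist":0,"grip":-1},{"linear":[0,24,0],"twist":0,"grip":-1}]' 10;  python3 - <<'E'
from h import *
p2=cap('top','t10.png');p=cap('scene','s10.png')
for n in('case','bottle','can','jar','round_bottle'): print(n,[(np.round(r['xy']).tolist(),round(r['score'],2)) for r in viewer.search_frame(p,n)][:2])
im=lambda n:cv2.imread('pics/'+n)
cv2.imwrite('pics/m10.png',np.hstack([cv2.resize(im('t10.png')[130:330,290:490],(400,400)),cv2.resize(im('s10.png')[180:330,170:320],(400,400))]))
E
```

```text
time_s: 11.42
tcp_pos: [541.8, -190.1, 281.8]
tool_rot: [[0.002, 0.06, -0.998], [-0.001, -0.998, -0.06], [-1.0, 0.002, -0.002]]
ft_force: [-0.1, -0.2, -1.4]
grip_width: 0.5
time_s: 12.05
tcp_pos: [555.3, -431.3, 278.4]
tool_rot: [[-0.002, 0.059, -0.998], [0.002, -0.998, -0.059], [-1.0, -0.002, 0.002]]
ft_force: [0.4, 0.8, 0.8]
grip_width: 0.4
case [([260.0, 382.0], 0.82), ([180.0, 231.0], 0.78)]
bottle [([230.0, 249.0], 0.95)]
can [([179.0, 278.0], 0.75)]
jar [([282.0, 242.0], 0.69), ([177.0, 279.0], 0.66)]
round_bottle [([302.0, 263.0], 0.61)]
```

View pics/m10.png

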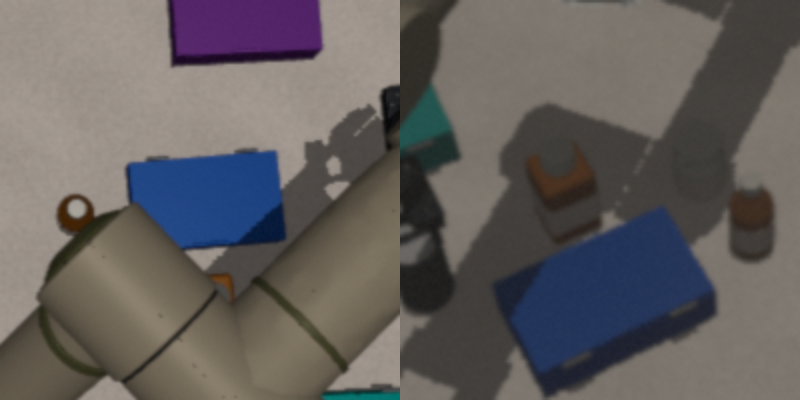

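```bash
python3 -m pendant '[{"linear":[0,0,0],"twist":0,"grip":-1},{"linear":[0,0,0],"twist":0,"grip":-1},{"linear":[0,0,0],"twist":0,"grip":-1},{"linear":[0,0,0],"twist":0,"grip":-1},{"linear":[0,0,0],"twist":0,"grip":-1}]' 10 | head -1;  python3 - <<'E'
from h import *
import pickle
p=cap('scene','s11.png')
a=cv2.imread('pics/s10.png')[180:330,170:320];b=cv2.imread('pics/s11.png')[180:330,170:320]
print('diff',cv2.absdiff(a,b).max(axis=2).mean())
# predicted bottle upright & lid shut
ex=np.array([.9975,.068,0]);ey=np.array([-.068,.9975,0]);ez=np.array([0,0,1.]);c=np.array([511,-203,0])
o=c-ex*60
im=cv2.imread('pics/s11.png')
for th,col in((0,(0,255,0)),(0.1,(0,0,255))):
  h=c+60*ex+50*ez
  q=[h+ey*s*100+ r*(-np.cos(th)*ex+np.sin(th)*ez)+6*ez for s,r in((1,0),(-1,0),(-1,120),(1,120))]
  u=proj(p,np.array(q))
  print(th,u.round(1).tolist())
t=pickle.load(open('pics/t7.png.pkl','rb'));print('cap',atz(t,(397.5,278),130).round())
cv2.imwrite('pics/m11.png',cv2.resize(im[180:330,160:310],(600,600),interpolation=2))
print(atz(p,(170+559/400*56.25/1.5*0+ (158/400)*150,180+153/400*150),130).round())
E
```

```text
time_s: 13.02
diff 3.042977777777778
0 [[288.7, 287.9], [222.3, 319.7], [204.3, 285.7], [268.9, 256.2]]
0.1 [[288.7, 287.9], [222.3, 319.7], [203.7, 283.6], [268.8, 254.0]]
cap [ 379. -198.  130.]
[ 387. -198.  130.]
```

View pics/m11.png

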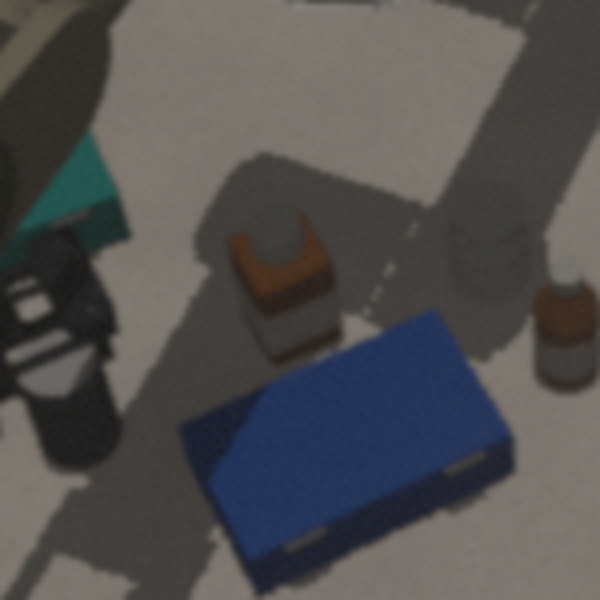

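Run:
```python
from h import *
s=bot.observe();print(s['time_s'],np.abs(s['qd']).max(),s['ft_force'].round(1));print(bot.close_job())
```

```text
13.075 0.0016149359695119194 [ 0.6 -0.8 -0.1]
the job is handed in; nothing more can be done
None
```

The bottle is upright, the blue case's lid is shut, and I handed the job in after about 13 s of the 51 s allowed. The hand-in reports no verdict.

**What I did:** With the shut fingertips I went in between the lid and the leaning cap and pushed the cap rim slowly back until the bottle dropped upright. I then went over to the back of the lid and pushed it forward until it fell shut by itself, and moved the arm clear. The wrist force readings I took stayed at about the noise level (around 1–1.5 N).

**Last checks:**
- **Bottle:** upright in both camera views. Its centre is about (383, -198) mm, roughly 5 mm from my estimate of where its foot was.
- **Lid:** its corners match a fully shut lid to about 1 px. A lid 0.1 rad open would shift the front edge by about 2 px the other way, so this check is close to its limit.
- **Bystanders:** the detector put the round bottle, can and jar within about 3 px of their starting positions. I did not measure them more closely than that.
- **Arm:** still and touching nothing at the end.

The two fixed cameras disagreed by about 6–8 mm along x. I averaged them, and the wrist camera agreed with that average.

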